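Clear and clip shut the fume extractor's intake

TASK

Pick the two steel offcuts off the intake screen of the bench fume extractor and drop them in the scrap bin, then set the slatted cover over the intake and press it down until both catches snap and it sits fully home. Keep pushing it down firmly, with about 10 to 15 N, and finish like that, still pressing and not letting go; leave the firebrick, the hub and the wire brush where they are.

Things in the scene. Friction and masses are not known exactly. Their poses are not given: they have to be found in the camera images.
- extractor: bench fume extractor, fixed: grey steel box 200 (x) x 240 (y) x 60 mm high; on its top, centred, a raised bare-metal intake collar 120 (x) x 170 (y) x 32 mm with 6 mm chamfered top edges; a 56 mm duct runs off along +x. Origin: centre of the underside, on the bench. Amid each end face (+y, -y) of the collar a sprung steel roller catch, 40 mm long in x, stands out 4.5 mm, axis 75 mm above the bench
- screen (a point): centre of the wire screen that closes the top of the collar, flush with its top, 92 mm above the bench; axes as the extractor's
- seat (a point): where the cover's origin is when it is fully home (64 mm above the bench, on the collar's axis); axes as the extractor's; it fits either way round. The beads meet the rollers 13 mm above home, the push rises to 12 to 16 N besides its weight, then drops suddenly some 7 mm above home as the catches snap and draw it down until the lid meets the collar's rigid top; 0.5 mm free play remains
- cover: clip-on intake cover, loose, about 0.35 kg, standing upright on its skirt: slatted steel lid 132 (x) x 190 (y) mm, 33 mm from the skirt's lower edge to the lid's top, black bow handle above. Origin: centre of the skirt's lower edge. Inside it is 28 mm deep with 2 mm play in x to the collar; inside each end, at the lower edge, a round bead (1.5 mm play in y) must ride over the roller catch
- cover_grip (a point): middle of the cover's handle bar: 12 mm wide (x), 84 mm long (y), 12 mm high, 59 mm above the cover's origin (26 mm above the lid's top); posts at the bar's two ends, free beneath
- tube_offcut: square-tube offcut, dark steel, 45 (x, the open ends) x 30 (y) x 30 mm high, 0.14 kg, lying on the screen; origin: centre of its underside
- bar_offcut: flat-bar offcut, bright steel, 50 (x) x 20 (y) x 14 mm high, 0.1 kg, lying on the screen; origin: centre of its underside
- bin: scrap bin, fixed: open sheet-metal box 170 x 170 x 90 mm high, 4 mm walls, floor 4 mm up; origin: centre of its underside, on the bench
- brick: half firebrick 112 x 114 x 64 mm, loose bystander; origin: centre of its underside
- hub: flanged steel hub standing upright, 58 mm diameter, 74 mm high, loose bystander; origin: centre of its underside
- brush: wire brush lying bristles up, wooden stock 200 mm long (x), 26 mm wide, 34 mm high over the bristles, loose bystander; origin: middle of its underside
There are look-alikes about, which are no part of the job. There is more than one size of the tube_offcut; the one meant has the size given above.

How it is judged:
On the way, in this order (a step that is already met when the one before it is completed fails the run):
1. both offcuts lie in the scrap bin (x of tube_offcut in the frame of bin between -0.08 and 0.08 m and y of tube_offcut in the frame of bin between -0.08 and 0.08 m and z of each of tube_offcut, bar_offcut in the frame of bin below 0.07 m and x of bar_offcut in the frame of bin between -0.08 and 0.08 m and y of bar_offcut in the frame of bin between -0.08 and 0.08 m), for 0.2 s.
2. the cover has snapped over both catches and sits home on the collar (z of cover in the frame of seat below 0.0025 m and horizontal distance between cover and seat below 0.004 m and angle between the z axis of cover and the z axis of extractor, either way round below 0.025 rad and angle between the x axis of cover and the x axis of extractor, either way round below 0.06 rad), for 0.2 s.
At the end, for the whole second after the job is handed in: both offcuts in the bin; the cover home on the collar (within 2.5 mm in height, 4 mm sideways, 0.025 rad of level, 0.06 rad of square), the gripper still on it and the load between cover and extractor over 9 N (its own weight is some 3.5 N of that) (all of step 1 and all of step 2 and contact force between cover and extractor above 9 N and contact force between the fingers and cover above 3 N); the arm keeps its last pose, push and grip.
It fails at once if the firebrick is shoved or knocked by more than 25 mm (distance of brick from where it was at the start of the episode above 0.025 m).
It fails at once if the hub is shoved or knocked by more than 25 mm (distance of hub from where it was at the start of the episode above 0.025 m).
It fails at once if the wire brush is shoved or knocked by more than 25 mm (distance of brush from where it was at the start of the episode above 0.025 m).
It also fails if it takes over 72 s, if anything falls off the work surface, if the arm or the gripper's body presses on something with over 40 N, if the wrist force passes 120 N, or if a joint passes its speed limit or range.

ROBOT

A 6-joint arm with a two-finger parallel gripper is mounted at the origin on the work surface. World frame = base frame: x ahead of the robot, y to its left, z up, the work surface at z = 0. Lengths are in m, angles in rad, forces in N, time in s.
With the tool pointing down it reaches from about 0.325 to 0.775 m from the base axis. Payload 5.5 kg.
Tool frame: the origin (TCP) lies between the finger pads; the fingertips stand 8 mm ahead of it and the grasp point (between the pads) lies 11 mm behind it; z points along the fingers, y is the line along which they close (so a half turn about z gives the same grasp; the last joint's range is limited). The gripper opens to 85 mm and grips with 20 to 120 N. Pads are 22 mm wide; open, the fingers measure 114 mm over their backs; the gripper's body (76 mm by 85 mm) begins 54 mm behind the grasp point. The pads swing forward as they close: fully open they stand 13 mm farther back than shut.
Start: joints at [1.096, 0.091, 1.231, -0, 1.82, -0.057], TCP at [0.243, 0.548, 0.239] pointing down, gripper open.
Joint ranges: [-2.87, 2.87], [-0.86, 2.18], [0.17, 2.46], [-1.51, 4.65], [0.06, 2.69], [-2.65, 2.65]. Speed limits (rad/s): [2.57, 2.57, 3.01, 3.14, 3.14, 3.14].

INTERFACE

Orientations are given as [roll, pitch, yaw] about the fixed x, y, z axes, in that order (R = Rz(yaw) Ry(pitch) Rx(roll)).
In Python, from cell import robot gives the robot as it stands.
- The arm moves only by the shell command python3 -m handwheel 'ROWS'. ROWS is JSON, a list of rows, each a list of 3 entries, a list of its own where there are three numbers: the shift along the tool's x, y, z in mm, then the turn, a rotation vector about the tool's x, y, z in degrees, then the finger opening in mm, from 0 to 85.4. A call has 1 to 20 rows; each row shifts and turns the commanded pose from where the row before left it, along the tool's axes as they then stand; what a row does not reach is not made up. A row lasts 1/10 s, in which the tool goes at most 50 mm and 8.59 degrees, less where a joint would pass 70% of its speed; a pose out of reach is approached as far as the arm can. A call with a gripper value outside its range is refused whole. The fingers move at their own pace and stop on an object; the grip force is fixed at half the most. Time passes only in rows, so rows that do not move let the fingers close. It gives the time, the measured TCP pose, the force, the opening and the grip force at its end, in the units of the state.
- robot.observe(): the state, without advancing time (a new reading comes with each control period).
- robot.get_image(name): name is "side" or "top" or "wrist"; returns a dict with "pixels" (420x560x3 uint8, red, green, blue), "fx", "fy", "cx", "cy" (pixels), "pose" (4x4, takes a point from camera to world coordinates). Camera axes: x right, y up, looking along -z (the intrinsics and any distortion apply to the point x, -y, -z); pixel columns grow to the right and rows downward; lengths in m; the calibration is good to about 2 mm. The wrist camera is an equidistant fisheye: a pixel r from the principal point sees the ray r / f radians off the axis. A picture is of the moment at which its call begins. There is no depth.
- robot.hand_in(): hands the job in; it is judged then, once.
The state is a dict: "t": time; "qpos": joint angles; "dq": joint speeds; "tau": joint torques, N m; "tool_pos": TCP position; "tcp_rot": TCP orientation; "force": force on the tool from outside, world axes, zero at the start; "wrist_torque": the same for the moment, N m; "finger_gap": finger opening in m; "grasp_force": force on a finger pad.
Only numpy, scipy, OpenCV 4.12 (cv2) and the standard library are available. Lean on these libraries where they do the work, as an engineer would, in place of code of your own. Each camera call takes 0.05 s, during which the arm holds its last target. There are 200 camera calls.

## Working session

There is one attempt and no reset: what is moved stays moved. The work goes in short steps, Python scripts to look and compute and a shell command to move; the robot and the scene stay as the last step left them, time stands still between calls to the robot, and variables do not carry over. Pictures are saved under pics/ and viewed, at most 10 in all, crops included, and the job is handed in when it is done.

```bash
mkdir -p pics; ls; python3 - <<'E'
from cell import robot
import cv2,pickle
d={}
for n in("side","top","wrist"):
    i=robot.get_image(n);d[n]=i;cv2.imwrite(f"pics/{n}0.png",i["pixels"][:,:,::-1]);print(n,i["fx"],i["fy"],i["cx"],i["cy"],i["pose"].round(3).tolist() if hasattr(i["pose"],'round') else i["pose"],[k for k in i])
pickle.dump(d,open("d0.pkl","wb"))
o=robot.observe();print(o)
E
```

```text
pics
side 464.86910769358616 464.86910769358616 282.89838257269076 215.6309265438897 [[-0.997, 0.065, -0.04, 0.53], [-0.075, -0.756, 0.651, 0.605], [0.012, 0.652, 0.758, 0.811], [0.0, 0.0, 0.0, 1.0]] ['pixels', 'fx', 'fy', 'cx', 'cy', 'pose']
top 480.9496332833854 480.9496332833854 276.85832906247845 213.56968501178582 [[0.019, 0.998, -0.068, 0.483], [-1.0, 0.02, 0.018, 0.006], [0.019, 0.068, 0.998, 1.226], [0.0, 0.0, 0.0, 1.0]] ['pixels', 'fx', 'fy', 'cx', 'cy', 'pose']
wrist 325.19226210127806 325.19226210127806 278.31986541394815 201.04698144604478 [[0.406, -0.864, -0.299, 0.165], [0.914, 0.383, 0.135, 0.584], [-0.003, -0.328, 0.945, 0.373], [0.0, 0.0, 0.0, 1.0]] ['pixels', 'fx', 'fy', 'cx', 'cy', 'pose']
{'t': 0.15, 'qpos': array([ 1.09629474e+00,  9.17327282e-02,  1.23163841e+00,  2.25831057e-05,
        1.81978885e+00, -5.67107713e-02]), 'dq': array([ 0.00067593, -0.00224503, -0.00247296,  0.000539  ,  0.00015312,
        0.00064255]), 'tau': array([ 1.31311659e-03, -4.59371781e+01, -4.18526816e+01, -5.77303308e-05,
        9.59691242e-03,  1.08619929e-04]), 'tool_pos': array([0.24335392, 0.54821241, 0.23836611]), 'tcp_rot': array([-3.14002908e+00, -1.10697306e-04,  2.72380730e+00]), 'force': array([-0.00056818, -0.30337167,  0.28700687]), 'wrist_torque': array([-0.04768828,  0.00332946, -0.0063905 ]), 'grasp_force': 0.0, 'finger_gap': 0.08585463242461812}
```

View pics/top0.png

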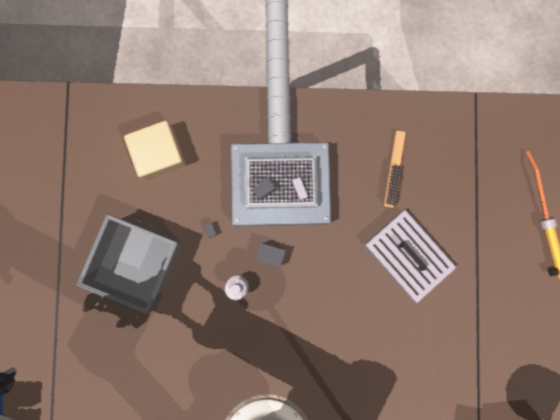

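View pics/side0.png

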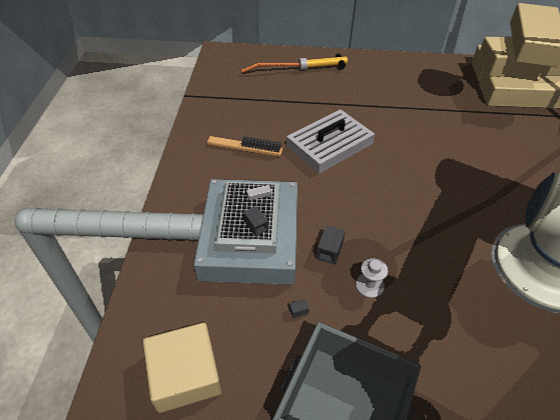

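Top: extractor at (281,183), dark tube (264,188), bright bar (300,188), cover (411,256), bin (128,264), hub (236,288), brush (395,170), brick (153,149); look-alike tubes lie on the bench (210,229), (271,254). The side view agrees. I'll enlarge the important parts.

```bash
python3 - <<'E'
import cv2,numpy as np
a=cv2.imread("pics/top0.png")
p=cv2.resize(a[135:235,225:340],None,fx=3.4,fy=3.4,interpolation=cv2.INTER_CUBIC)
q=cv2.resize(a[205:305,360:465],None,fx=3.4,fy=3.4,interpolation=cv2.INTER_CUBIC)
cv2.imwrite("pics/crop1.png",np.hstack([p,q]));print(p.shape,q.shape)
E
```

```text
(340, 391, 3) (340, 357, 3)
```

View pics/crop1.png

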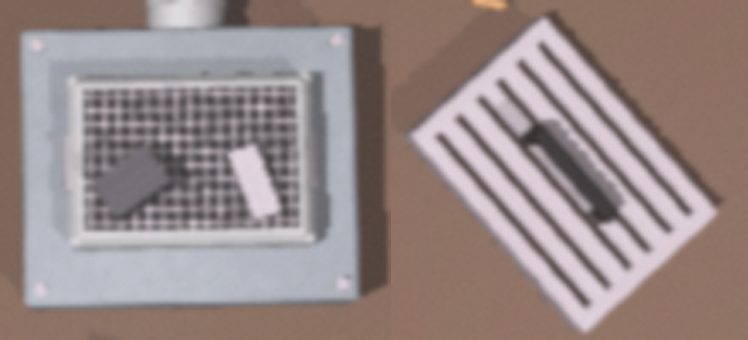

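Crop 1: tube centred (135,182), bar corners (229,151),(252,145),(277,212),(255,219), box corners (22,32),(353,27),(358,300),(26,305), cover lid corners (548,14),(718,210),(587,331),(411,135), handle ends about (537,130) and (607,214).

```bash
cat > h.py <<'E'
import numpy as np,cv2
def ray(im,px,fish=False):
    px=np.atleast_2d(np.float64(px)); u=(px-[im["cx"],im["cy"]])/[im["fx"],im["fy"]]
    if fish:
        r=np.linalg.norm(u,axis=1,keepdims=True)+1e-12; v=np.c_[u/r*np.sin(r),np.cos(r)]
    else: v=np.c_[u,np.ones(len(u))]
    return (v*[1,-1,-1])@im["pose"][:3,:3].T
def p2w(im,px,z,fish=False):
    d=ray(im,px,fish);o=im["pose"][:3,3]
    return (o+d*((z-o[2])/d[:,2])[:,None])[:,:2]
def w2p(im,P,fish=False):
    c=(np.atleast_2d(P)-im["pose"][:3,3])@im["pose"][:3,:3]*[1,-1,-1]
    if fish:
        r=np.linalg.norm(c[:,:2],axis=1,keepdims=True);u=c[:,:2]/r*np.arctan2(r,c[:,2:])
    else:u=c[:,:2]/c[:,2:]
    return u*[im["fx"],im["fy"]]+[im["cx"],im["cy"]]
def rect(P):
    c=P.mean(0);a=P[1]-P[0]+P[2]-P[3];b=P[2]-P[1]+P[3]-P[0]
    return "c",c.round(4),"e1",round(np.linalg.norm(a)/2,4),np.degrees(np.arctan2(a[1],a[0])).round(1),"e2",round(np.linalg.norm(b)/2,4),np.degrees(np.arctan2(b[1],b[0])).round(1)
E
python3 - <<'E'
from h import *;import pickle
d=pickle.load(open("d0.pkl","rb"));t=d["top"]
f=lambda L,ox,oy,sx=0:(np.array(L,float)-[sx,0]+.5)/3.4-.5+[ox,oy]
print("box",*rect(p2w(t,f([(22,32),(353,27),(358,300),(26,305)],225,135),.06)))
print("collar",*rect(p2w(t,f([(75,78),(311,74),(317,238),(77,242)],225,135),.088)))
print("bar",*rect(p2w(t,f([(229,151),(252,145),(277,212),(255,219)],225,135),.106)))
print("tube",p2w(t,f([(135,182)],225,135),.115), "dir",p2w(t,f([(118,218),(175,175),(97,188),(148,146)],225,135),.122))
print("cover",*rect(p2w(t,f([(548,14),(718,210),(587,331),(411,135)],360,205,391),.033)))
print("handle",p2w(t,f([(537,130),(607,214)],360,205,391),.065))
print("bin",p2w(t,[(108,218),(177,243),(148,312),(80,284)],.09).round(3).tolist(),*rect(p2w(t,[(108,218),(177,243),(148,312),(80,284)],.09)))
print("hub",p2w(t,[(236,287)],.07),"brick",p2w(t,[(153,149)],.064),"brush",p2w(t,[(395,170)],.03))
E
```

```text
box c [ 0.6367 -0.0226] e1 0.2381 -87.9 e2 0.1973 -178.0
collar c [ 0.6384 -0.0254] e1 0.1669 -87.8 e2 0.1158 -177.6
bar c [ 0.6201 -0.0652] e1 0.0162 -72.6 e2 0.0499 -158.5
tube [[0.61714596 0.01621009]] dir [[ 0.59152644  0.02716334]
 [ 0.62164977 -0.01091343]
 [ 0.61166939  0.04182644]
 [ 0.64110074  0.00781277]]
cover c [ 0.4671 -0.351 ] e1 0.1894 -137.9 e2 0.1334 132.4
handle [[ 0.49692686 -0.32066483]
 [ 0.43828128 -0.37069674]]
bin [[0.542, 0.382], [0.486, 0.219], [0.325, 0.281], [0.387, 0.44]] c [0.4352 0.3306] e1 0.1719 -110.0 e2 0.1691 159.2
hub [[0.38457531 0.07927378]] brick [[0.71345737 0.2892316 ]] brush [[ 0.68035222 -0.31116046]]
```

View pics/wrist0.png

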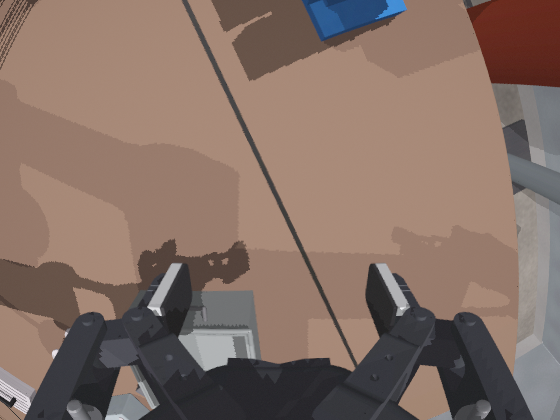

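```bash
cat > go.py <<'E'
import sys,numpy as np
from scipy.spatial.transform import Rotation as R
from cell import robot
# target x y z yaw(deg): prints turn about tool axes (deg) first, then shift (mm) in the turned tool frame
x,y,z,yaw=map(float,sys.argv[1:5]); o=robot.observe()
A=R.from_euler("xyz",o["tcp_rot"]);B=R.from_euler("xyz",[np.pi,0,np.radians(yaw)])
print("turn",(A.inv()*B).as_rotvec(degrees=True).round(1),"shift after",(B.inv().apply(np.array([x,y,z])-o["tool_pos"])*1e3).round(1),"t",o["t"],"F",o["force"].round(1),"gap",round(o["finger_gap"]*1e3,1),"q6",o["qpos"][5].round(2))
E
python3 go.py .617 .0165 .24 130
```

```text
turn [-0.1  0.  26.1] shift after [-647.5  -55.5   -1.6] t 0.15 F [-0.  -0.3  0.3] gap 85.9 q6 -0.06
```

```bash
python3 -m handwheel '[[[0,0,0],[0,0,6.5],85],[[0,0,0],[0,0,6.5],85],[[0,0,0],[0,0,6.5],85],[[0,0,0],[0,0,6.5],85],[[-43,-3.7,0],[0,0,0],85],[[-43,-3.7,0],[0,0,0],85],[[-43,-3.7,0],[0,0,0],85],[[-43,-3.7,0],[0,0,0],85],[[-43,-3.7,0],[0,0,0],85],[[-43,-3.7,0],[0,0,0],85],[[-43,-3.7,0],[0,0,0],85],[[-43,-3.7,0],[0,0,0],85],[[-43,-3.7,0],[0,0,0],85],[[-43,-3.7,0],[0,0,0],85],[[-43,-3.7,0],[0,0,0],85],[[-43,-3.7,0],[0,0,0],85],[[-43,-3.7,0],[0,0,0],85],[[-43,-3.7,0],[0,0,0],85],[[-43,-3.7,0],[0,0,0],85],[[0,0,0],[0,0,0],85]]'
python3 - <<'E'
from cell import robot
import cv2,pickle
i=robot.get_image("wrist");pickle.dump(i,open("w1.pkl","wb"));cv2.imwrite("pics/w1.png",i["pixels"][:,:,::-1])
cv2.imwrite("pics/w1c.png",cv2.resize(i["pixels"][60:340,80:460,::-1],None,fx=2,fy=2))
E
python3 go.py .617 .0165 .24 130
```

```text
t: 2.15
tool_pos: [0.6176, 0.0144, 0.237]
tcp_rot: [-3.139, -0.0, 2.264]
force: [-0.6, -0.3, -1.0]
finger_gap: 0.0851
grasp_force: 0.0
turn [-0.1 -0.1 -0.2] shift after [-0.4  0.1 -2.5] t 2.2 F [-0.5 -0.7 -0. ] gap 84.9 q6 -0.72
```

View pics/w1c.png

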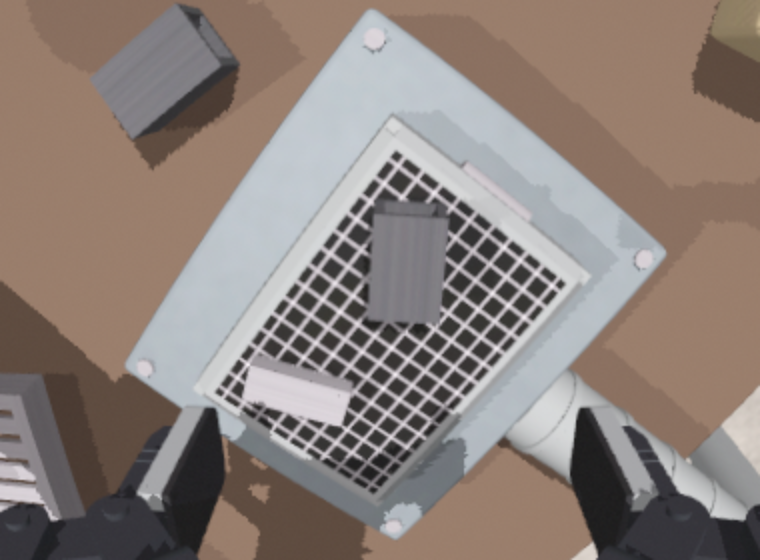

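Wrist crop (2×, offset 80,60): tube top face (373,217),(446,217),(439,325),(369,320); bar top (253,367),(352,387),(345,425),(243,402); box corners (370,10),(665,250),(395,538),(126,362); collar corners (393,117),(588,275),(375,497),(197,390).

```bash
python3 - <<'E'
from h import *;import pickle
i=pickle.load(open("w1.pkl","rb"))
g=lambda L,z:rect(p2w(i,(np.array(L,float)+.5)/2-.5+[80,60],z,True))
print("tube",*g([(373,217),(446,217),(439,325),(369,320)],.122))
print("bar",*g([(253,367),(352,387),(345,425),(243,402)],.106))
print("box",*g([(370,10),(665,250),(395,538),(126,362)],.06))
print("collar",*g([(393,117),(588,275),(375,497),(197,390)],.088))
E
python3 go.py .617 .0165 .24 130
```

```text
tube c [0.6175 0.02  ] e1 0.029 37.6 e2 0.045 -52.8
bar c [ 0.6213 -0.0636] e1 0.0485 27.1 e2 0.0206 -65.4
box c [ 0.6362 -0.0195] e1 0.1938 2.0 e2 0.2331 -87.8
collar c [ 0.6363 -0.0192] e1 0.1141 2.8 e2 0.1655 -88.1
turn [-0.1 -0.1 -0.2] shift after [-0.4  0.1 -2.5] t 2.2 F [-0.5 -0.7 -0. ] gap 84.9 q6 -0.72
```

```bash
python3 go.py .6175 .0185 .105 128
```

```text
turn [-0.1 -0.1  1.8] shift after [  0.9   1.7 132.5] t 2.2 F [-0.5 -0.7 -0. ] gap 84.9 q6 -0.72
```

```bash
python3 -m handwheel '[[[0,0,0],[0,0,1.8],52],[[0.9,1.7,20],[0,0,0],52],[[0,0,25],[0,0,0],52],[[0,0,25],[0,0,0],52],[[0,0,25],[0,0,0],52],[[0,0,20],[0,0,0],52],[[0,0,12],[0,0,0],52],[[0,0,5],[0,0,0],52],[[0,0,0],[0,0,0],52]]'; python3 go.py .6175 .0185 .105 128;  python3 -m handwheel '[[[0,0,0],[0,0,0],10],[[0,0,0],[0,0,0],10],[[0,0,0],[0,0,0],10],[[0,0,0],[0,0,0],10],[[0,0,0],[0,0,0],10],[[0,0,0],[0,0,0],10],[[0,0,-10],[0,0,0],10],[[0,0,-20],[0,0,0],10],[[0,0,-25],[0,0,0],10],[[0,0,-25],[0,0,0],10],[[0,0,-25],[0,0,0],10],[[0,0,-25],[0,0,0],10],[[0,0,0],[0,0,0],10]]'; python3 go.py .435 .331 .24 128
```

```text
t: 3.1
tool_pos: [0.6166, 0.0213, 0.1072]
tcp_rot: [-3.141, -0.0, 2.239]
force: [0.4, 0.1, -0.4]
finger_gap: 0.0521
grasp_force: 0.0
turn [-0.  -0.   0.3] shift after [-2.8 -1.   2.2] t 3.1 F [ 0.4  0.1 -0.4] gap 52.1 q6 -0.69
t: 4.4
tool_pos: [0.618, 0.0207, 0.2421]
tcp_rot: [3.136, 0.005, 2.238]
force: [-0.9, 0.7, -0.8]
finger_gap: 0.0284
grasp_force: 59.8
turn [0.3 0.3 0.3] shift after [357.2  46.8   2.1] t 4.4 F [-0.9  0.7 -0.8] gap 28.4 q6 -0.69
```

```bash
python3 -m handwheel '[[[36,4.7,0],[0,0,0],10],[[36,4.7,0],[0,0,0],10],[[36,4.7,0],[0,0,0],10],[[36,4.7,0],[0,0,0],10],[[36,4.7,0],[0,0,0],10],[[36,4.7,0],[0,0,0],10],[[36,4.7,0],[0,0,0],10],[[36,4.7,0],[0,0,0],10],[[36,4.7,0],[0,0,0],10],[[34,4.7,0],[0,0,0],10],[[0,0,0],[0,0,0],10],[[0,0,40],[0,0,0],10],[[0,0,40],[0,0,0],10],[[0,0,40],[0,0,0],10],[[0,0,30],[0,0,0],10],[[0,0,0],[0,0,0],10],[[0,0,0],[0,0,0],10]]';python3 go.py .435 .331 .09 128
```

```text
t: 6.1
tool_pos: [0.432, 0.3302, 0.0868]
tcp_rot: [-3.14, 0.0, 2.238]
force: [0.7, 0.5, -1.7]
finger_gap: 0.0286
grasp_force: 59.7
turn [-0.1  0.   0.2] shift after [-1.2  2.8 -3.2] t 6.1 F [ 0.7  0.5 -1.7] gap 28.6 q6 -0.08
```

```bash
python3 -m handwheel '[[[0,0,0],[0,0,0],70],[[0,0,0],[0,0,0],70],[[0,0,0],[0,0,0],70],[[0,0,0],[0,0,0],70],[[0,0,-30],[0,0,0],70],[[0,0,-40],[0,0,0],70],[[0,0,-40],[0,0,0],70],[[0,0,-30],[0,0,0],70],[[0,0,0],[0,0,8.5],50],[[0,0,0],[0,0,8.5],50],[[0,0,0],[0,0,8.5],50],[[0,0,0],[0,0,8.5],50],[[0,0,0],[0,0,8.5],50],[[0,0,0],[0,0,8.5],50],[[0,0,0],[0,0,8.5],50],[[0,0,0],[0,0,8.5],50],[[0,0,0],[0,0,8.5],50],[[0,0,0],[0,0,8.5],50],[[0,0,0],[0,0,8.5],50],[[0,0,0],[0,0,8.5],50]]';python3 go.py .621 -.0635 .24 25
```

```text
t: 8.1
tool_pos: [0.4321, 0.3311, 0.2277]
tcp_rot: [-3.142, -0.001, 0.452]
force: [0.6, 0.6, -0.5]
finger_gap: 0.0501
grasp_force: 0.0
turn [-0.  -0.   0.9] shift after [  4.4 437.4 -12.3] t 8.1 F [ 0.6  0.6 -0.5] gap 50.1 q6 1.71
```

```bash
python3 -m handwheel '[[[0.4,36.4,-1],[0,0,0.9],50],[[0.4,36.4,-1],[0,0,0],50],[[0.4,36.4,-1],[0,0,0],50],[[0.4,36.4,-1],[0,0,0],50],[[0.4,36.4,-1],[0,0,0],50],[[0.4,36.4,-1],[0,0,0],50],[[0.4,36.4,-1],[0,0,0],50],[[0.4,36.4,-1],[0,0,0],50],[[0.4,36.4,-1],[0,0,0],50],[[0.4,36.4,-1],[0,0,0],50],[[0.4,36.4,-1],[0,0,0],50],[[0.4,36.4,-1],[0,0,0],50],[[0,0,0],[0,0,0],50],[[0,0,0],[0,0,0],50]]';python3 go.py .621 -.064 .103 25
python3 - <<'E'
from cell import robot
import cv2,pickle,numpy as np
i=robot.get_image("wrist");pickle.dump(i,open("w2.pkl","wb"))
t=robot.get_image("top")["pixels"][190:330,60:200,::-1]
a=cv2.resize(i["pixels"][60:340,140:420,::-1],None,fx=1.5,fy=1.5);b=cv2.resize(t,(350,350),interpolation=cv2.INTER_CUBIC)
c=np.zeros((420,770,3),np.uint8);c[:,:420]=a;c[:350,420:]=b
cv2.imwrite("pics/w2.png",c)
E
```

```text
t: 9.5
tool_pos: [0.6241, -0.0619, 0.2391]
tcp_rot: [-3.141, 0.0, 0.441]
force: [0.1, 0.3, -0.6]
finger_gap: 0.0499
grasp_force: 0.0
turn [-0.   0.   0.3] shift after [ -3.7   0.6 136.1] t 9.5 F [ 0.1  0.3 -0.6] gap 49.9 q6 0.98
```

View pics/w2.png

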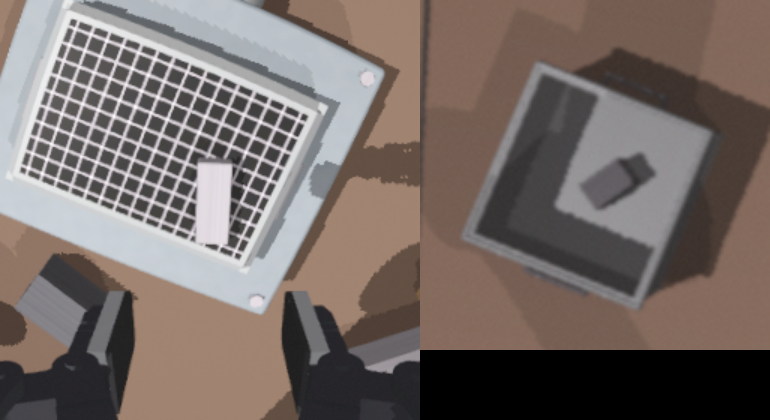

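Tube is in the bin (right panel). Bar's top face in the left panel (1.5×, offset 140,60): (198,163),(232,163),(228,244),(197,243).

```bash
python3 - <<'E'
from h import *;import pickle
i=pickle.load(open("w2.pkl","rb"))
g=lambda L,z:rect(p2w(i,(np.array(L,float)+.5)/1.5-.5+[140,60],z,True))
print("bar",*g([(198,163),(232,163),(228,244),(197,243)],.106))
E
python3 go.py .621 -.064 .103 25
```

```text
bar c [ 0.6213 -0.0655] e1 0.0188 -65.7 e2 0.0491 -156.2
turn [-0.  -0.   0.4] shift after [ -4.1   2.  136.6] t 9.6 F [-0.3 -0.   0. ] gap 50.1 q6 0.98
```

```bash
python3 -m handwheel '[[[-4,2,20],[0,0,1],50],[[0,0,30],[0,0,0],50],[[0,0,30],[0,0,0],50],[[0,0,30],[0,0,0],50],[[0,0,16],[0,0,0],50],[[0,0,8],[0,0,0],50],[[0,0,2],[0,0,0],50],[[0,0,0],[0,0,0],50]]'; python3 go.py .6213 -.065 .103 25;  python3 -m handwheel '[[[0,0,0],[0,0,0],5],[[0,0,0],[0,0,0],5],[[0,0,0],[0,0,0],5],[[0,0,0],[0,0,0],5],[[0,0,0],[0,0,0],5],[[0,0,0],[0,0,0],5],[[0,0,0],[0,0,0],5],[[0,0,-10],[0,0,0],5],[[0,0,-20],[0,0,0],5],[[0,0,-25],[0,0,0],5],[[0,0,-25],[0,0,0],5],[[0,0,-25],[0,0,0],5],[[0,0,-25],[0,0,0],5],[[0,0,0],[0,0,0],5]]'; python3 go.py .435 .331 .23 25
```

```text
t: 10.4
tool_pos: [0.6218, -0.0647, 0.1047]
tcp_rot: [3.141, -0.002, 0.426]
force: [-0.2, 0.3, 0.2]
finger_gap: 0.0501
grasp_force: 0.0
turn [ 0.1 -0.1 -0.6] shift after [-0.6  0.   1.7] t 10.4 F [-0.2  0.3  0.2] gap 50.1 q6 0.99
t: 11.8
tool_pos: [0.6224, -0.0651, 0.2382]
tcp_rot: [3.138, -0.006, 0.425]
force: [0.3, 0.2, -0.1]
finger_gap: 0.0181
grasp_force: 61.1
turn [ 0.2 -0.3 -0.6] shift after [  -2.4 -438.2    8.2] t 11.8 F [ 0.3  0.2 -0.1] gap 18.1 q6 0.99
```

```bash
python3 -m handwheel '[[[0,-36.5,0],[0,0,0],5],[[0,-36.5,0],[0,0,0],5],[[0,-36.5,0],[0,0,0],5],[[0,-36.5,0],[0,0,0],5],[[0,-36.5,0],[0,0,0],5],[[0,-36.5,0],[0,0,0],5],[[0,-36.5,0],[0,0,0],5],[[0,-36.5,0],[0,0,0],5],[[0,-36.5,0],[0,0,0],5],[[0,-36.5,0],[0,0,0],5],[[0,-36.5,0],[0,0,0],5],[[0,-36.5,0],[0,0,0],5],[[0,0,40],[0,0,0],5],[[0,0,40],[0,0,0],5],[[0,0,40],[0,0,0],5],[[0,0,20],[0,0,0],5],[[0,0,0],[0,0,0],5],[[0,0,0],[0,0,0],5]]';python3 go.py .435 .331 .1 25
```

```text
t: 13.6
tool_pos: [0.4403, 0.3338, 0.0928]
tcp_rot: [3.141, 0.001, 0.425]
force: [0.2, 0.8, -0.7]
finger_gap: 0.0182
grasp_force: 61.1
turn [ 0.   0.1 -0.6] shift after [-6.   0.3 -7.2] t 13.6 F [ 0.2  0.8 -0.7] gap 18.2 q6 1.73
```

```bash
python3 -m handwheel '[[[0,0,0],[0,0,0],60],[[0,0,0],[0,0,0],60],[[0,0,0],[0,0,0],60],[[0,0,0],[0,0,0],60],[[0,0,-30],[0,0,0],60],[[0,0,-40],[0,0,0],60],[[0,0,-40],[0,0,0],60],[[0,0,-40],[0,0,-6],60],[[0,0,0],[0,0,-6],60],[[0,0,0],[0,0,-6],60],[[0,0,0],[0,0,0],60]]';python3 go.py .455 -.35 .24 42
```

```text
t: 14.7
tool_pos: [0.4407, 0.3342, 0.244]
tcp_rot: [3.141, -0.001, 0.74]
force: [-0.4, -0.5, -0.4]
finger_gap: 0.0604
grasp_force: 0.0
turn [ 0.  -0.1  0.4] shift after [-447.2  518.     4. ] t 14.7 F [-0.4 -0.5 -0.4] gap 60.4 q6 1.42
```

```bash
python3 -m handwheel '[[[-28,32.4,0],[0,0,0.4],50],[[-28,32.4,0],[0,0,0],50],[[-28,32.4,0],[0,0,0],50],[[-28,32.4,0],[0,0,0],50],[[-28,32.4,0],[0,0,0],50],[[-28,32.4,0],[0,0,0],50],[[-28,32.4,0],[0,0,0],50],[[-28,32.4,0],[0,0,0],50],[[-28,32.4,0],[0,0,0],50],[[-28,32.4,0],[0,0,0],50],[[-28,32.4,0],[0,0,0],50],[[-28,32.4,0],[0,0,0],50],[[-28,32.4,0],[0,0,0],50],[[-28,32.4,0],[0,0,0],50],[[-28,32.4,0],[0,0,0],50],[[-27,32.4,0],[0,0,0],50],[[0,0,0],[0,0,0],50],[[0,0,0],[0,0,0],50]]'
python3 - <<'E'
from cell import robot
import cv2,pickle,numpy as np
i=robot.get_image("wrist");pickle.dump(i,open("w3.pkl","wb"))
t=robot.get_image("top")["pixels"][190:330,60:200,::-1]
a=cv2.resize(i["pixels"][40:320,130:430,::-1],None,fx=1.8,fy=1.8);b=cv2.resize(t,(250,250),interpolation=cv2.INTER_CUBIC)
c=np.zeros((504,790,3),np.uint8);c[:,:540]=a;c[:250,540:]=b
cv2.imwrite("pics/w3.png",c)
E
python3 go.py .467 -.351 .24 42
```

```text
t: 16.5
tool_pos: [0.4547, -0.3509, 0.2423]
tcp_rot: [-3.139, -0.0, 0.728]
force: [-1.2, 0.4, -0.1]
finger_gap: 0.0496
grasp_force: 0.0
turn [-0.  -0.  -0.1] shift after [7.8 8.9 3.3] t 16.6 F [-0.5  1.  -0.6] gap 50.0 q6 0.12
```

View pics/w3.png

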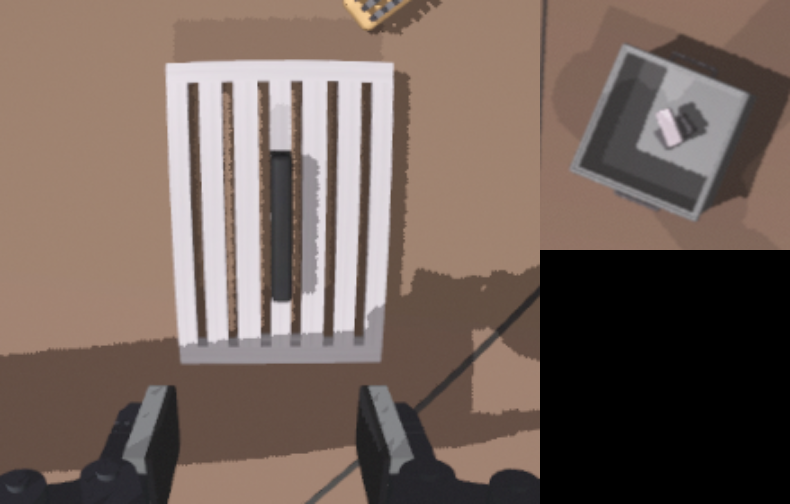

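Both offcuts lie in the bin. Cover in the panel (1.8×, offset 130,40): lid corners (167,72),(392,72),(380,362),(181,362); handle top (272,152)–(291,301).

```bash
python3 - <<'E'
from h import *;import pickle
i=pickle.load(open("w3.pkl","rb"))
g=lambda L,z:rect(p2w(i,(np.array(L,float)+.5)/1.8-.5+[130,40],z,True))
print(*g([(166,64),(393,64),(380,362),(181,362)],.033))
print(*g([(272,152),(291,152),(291,301),(272,301)],.065))
E
```

```text
c [ 0.4661 -0.3491] e1 0.1315 -48.2 e2 0.1891 -137.8
c [ 0.4677 -0.3474] e1 0.0104 -48.2 e2 0.0841 -137.9
```

```bash
python3 go.py .625 -.02 .25 92
```

```text
turn [ -0.   -0.  -50.1] shift after [323.4 181.2  -6.7] t 16.6 F [-0.5  1.  -0.6] gap 50.0 q6 0.12
```

```bash
python3 -m handwheel '[[[0,0,0],[0,0,-8.3],40],[[0,0,0],[0,0,-8.4],40],[[0,0,0],[0,0,-8.4],40],[[0,0,0],[0,0,-8.4],40],[[0,0,0],[0,0,-8.3],40],[[0,0,0],[0,0,-8.3],40],[[32.3,18.1,-0.7],[0,0,0],40],[[32.3,18.1,-0.7],[0,0,0],40],[[32.3,18.1,-0.7],[0,0,0],40],[[32.3,18.1,-0.7],[0,0,0],40],[[32.3,18.1,-0.7],[0,0,0],40],[[32.3,18.1,-0.7],[0,0,0],40],[[32.3,18.1,-0.7],[0,0,0],40],[[32.3,18.1,-0.7],[0,0,0],40],[[32.3,18.1,-0.7],[0,0,0],40],[[32.3,18.1,-0.7],[0,0,0],40],[[0,0,0],[0,0,0],40],[[0,0,0],[0,0,0],40],[[0,0,0],[0,0,0],40]]'
python3 - <<'E'
from cell import robot
import cv2,pickle,numpy as np
i=robot.get_image("wrist");pickle.dump(i,open("w4.pkl","wb"))
cv2.imwrite("pics/w4.png",cv2.resize(i["pixels"][20:300,110:450,::-1],None,fx=2.1,fy=2.1,interpolation=cv2.INTER_CUBIC))
E
python3 go.py .625 -.02 .25 92
```

```text
t: 18.5
tool_pos: [0.6239, -0.0211, 0.2508]
tcp_rot: [3.141, 0.0, 1.607]
force: [0.1, -0.1, -0.0]
finger_gap: 0.0398
grasp_force: 0.0
turn [0. 0. 0.] shift after [1.5 1.2 0.8] t 18.55 F [ 0.7  0.1 -0. ] gap 39.9 q6 -0.12
```

View pics/w4.png

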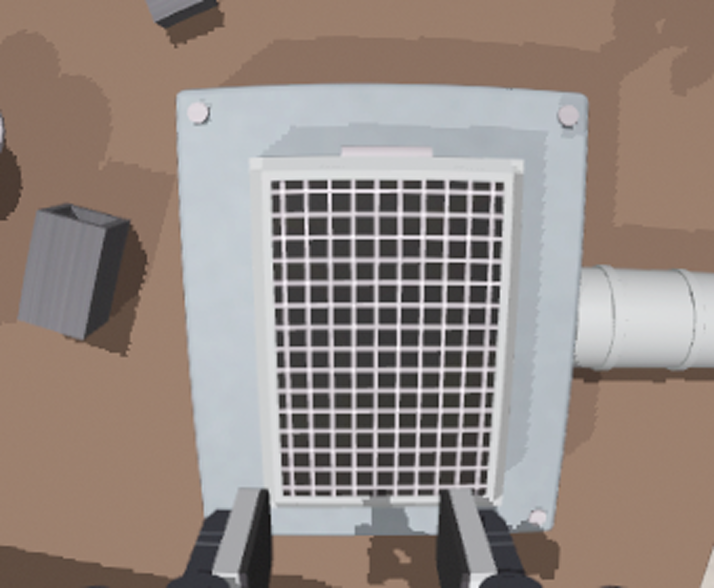

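Box corners (177,93),(587,97),(553,532),(206,532) and screen opening (271,180),(505,181),(491,498),(282,498) in the panel (2.1×, offset 110,20).

```bash
python3 - <<'E'
from h import *;import pickle
i=pickle.load(open("w4.pkl","rb"))
g=lambda L,z:rect(p2w(i,(np.array(L,float)+.5)/2.1-.5+[110,20],z,True))
print(*g([(177,93),(587,97),(553,532),(206,532)],.06))
print(*g([(271,180),(505,181),(491,498),(282,498)],.092))
E
python3 go.py .467 -.348 .2 42
```

```text
c [ 0.6378 -0.0213] e1 0.1971 1.9 e2 0.2359 -87.7
c [ 0.6386 -0.022 ] e1 0.1018 2.0 e2 0.152 -87.4
turn [ 0.  0. 50.] shift after [-335.1  137.6   50.8] t 18.55 F [ 0.7  0.1 -0. ] gap 39.9 q6 -0.12
```

```bash
python3 -m handwheel '[[[0,0,0],[0,0,8.3],40],[[0,0,0],[0,0,8.4],40],[[0,0,0],[0,0,8.4],40],[[0,0,0],[0,0,8.3],40],[[0,0,0],[0,0,8.3],40],[[0,0,0],[0,0,8.3],40],[[-33.5,13.8,0],[0,0,0],40],[[-33.5,13.8,0],[0,0,0],40],[[-33.5,13.8,0],[0,0,0],40],[[-33.5,13.8,0],[0,0,0],40],[[-33.5,13.8,0],[0,0,0],40],[[-33.5,13.8,0],[0,0,0],40],[[-33.5,13.8,0],[0,0,0],40],[[-33.5,13.8,0],[0,0,0],40],[[-33.5,13.8,0],[0,0,0],40],[[-33.5,13.8,0],[0,0,0],40],[[0,0,40],[0,0,0],40],[[0,0,40],[0,0,0],40],[[0,0,40],[0,0,0],40],[[0,0,0],[0,0,0],40]]'
python3 go.py .467 -.348 .047 42.1
```

```text
t: 20.55
tool_pos: [0.4644, -0.3464, 0.1232]
tcp_rot: [-3.13, 0.002, 0.732]
force: [-0.1, 0.0, -0.9]
finger_gap: 0.0401
grasp_force: 0.0
turn [-0.7  0.1 -0.2] shift after [ 0.9  2.9 76.2] t 20.55 F [-0.1  0.  -0.9] gap 40.1 q6 0.14
```

```bash
python3 -m handwheel '[[[0.5,2,20],[0,0,-0.2],40],[[0,0,25],[0,0,0],40],[[0,0,20],[0,0,0],40],[[0,0,10],[0,0,0],40],[[0,0,0],[0,0,0],40],[[0,0,0],[0,0,0],40]]'
python3 go.py .467 -.348 .047 42.1
python3 -m handwheel '[[[0,0,0],[0,0,0],0],[[0,0,0],[0,0,0],0],[[0,0,0],[0,0,0],0],[[0,0,0],[0,0,0],0],[[0,0,0],[0,0,0],0],[[0,0,0],[0,0,0],0],[[0,0,0],[0,0,0],0],[[0,0,0],[0,0,0],0]]'
python3 go.py .467 -.348 .047 42.1
```

```text
t: 21.15
tool_pos: [0.4704, -0.3497, 0.0574]
tcp_rot: [3.139, -0.0, 0.737]
force: [0.2, 1.0, 0.6]
finger_gap: 0.0399
grasp_force: 0.0
turn [ 0.1 -0.   0.1] shift after [-1.4 -3.6 10.4] t 21.15 F [0.2 1.  0.6] gap 39.9 q6 0.14
t: 21.95
tool_pos: [0.4705, -0.3495, 0.0571]
tcp_rot: [3.139, -0.0, 0.738]
force: [0.1, -0.2, 5.8]
finger_gap: 0.0105
grasp_force: 62.2
turn [ 0.1 -0.   0.2] shift after [-1.6 -3.4 10.1] t 21.95 F [ 0.1 -0.2  5.8] gap 10.5 q6 0.14
```

```bash
python3 -m handwheel '[[[0,0,0],[0,0,0],30],[[0,0,0],[0,0,0],30],[[0,0,0],[0,0,0],30],[[-1.5,-1.5,5],[0,0,0],30],[[0,0,5],[0,0,0],30],[[0,0,0],[0,0,0],30],[[0,0,0],[0,0,0],30]]'
python3 go.py .467 -.348 .047 42.1
python3 - <<'E'
from cell import robot
import cv2,pickle,numpy as np
i=robot.get_image("wrist");pickle.dump(i,open("w5.pkl","wb"))
cv2.imwrite("pics/w5.png",cv2.resize(i["pixels"][:,60:500,::-1],None,fx=1.4,fy=1.4,interpolation=cv2.INTER_CUBIC))
E
```

```text
t: 22.65
tool_pos: [0.4675, -0.3487, 0.0447]
tcp_rot: [-3.141, 0.0, 0.738]
force: [0.2, 0.6, 0.1]
finger_gap: 0.03
grasp_force: 0.0
turn [-0.1  0.   0.2] shift after [ 0.1 -0.9 -2.3] t 22.65 F [0.2 0.6 0.1] gap 30.0 q6 0.13
```

View pics/w5.png

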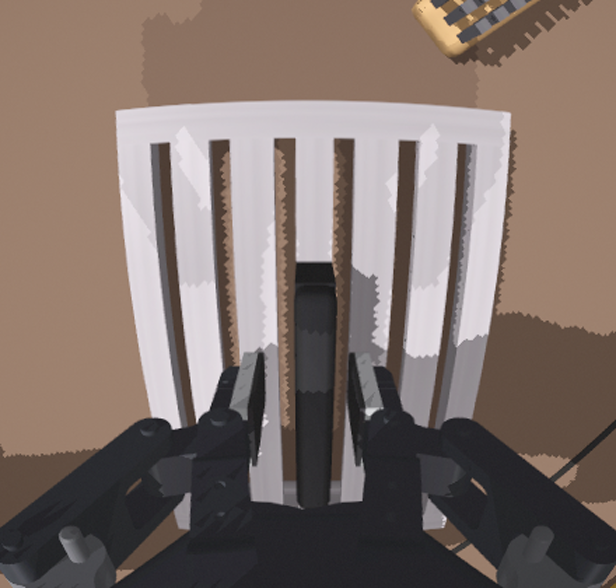

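```bash
python3 -m handwheel '[[[0,0,-1],[0,0,0],0],[[0,0,0],[0,0,0],0],[[0,0,0],[0,0,0],0],[[0,0,0],[0,0,0],0],[[0,0,0],[0,0,0],0],[[0,0,0],[0,0,0],0],[[0,0,0],[0,0,0],0]]'
python3 go.py .467 -.348 .2 42.1
python3 -m handwheel '[[[0,0,-10],[0,0,0],0],[[0,0,-20],[0,0,0],0],[[0,0,-30],[0,0,0],0],[[0,0,-30],[0,0,0],0],[[0,0,-30],[0,0,0],0],[[0,0,-20],[0,0,0],0],[[0,0,-10],[0,0,0],0],[[0,0,0],[0,0,0],0],[[0,0,0],[0,0,0],0]]'
python3 go.py .638 -.0215 .195 92.2
```

```text
t: 23.4
tool_pos: [0.468, -0.3491, 0.0468]
tcp_rot: [3.141, -0.0, 0.738]
force: [0.1, 1.5, 5.0]
finger_gap: 0.0108
grasp_force: 59.2
turn [ 0.1 -0.   0.2] shift after [  -0.    -1.5 -153.2] t 23.4 F [0.1 1.5 5. ] gap 10.8 q6 0.13
t: 24.3
tool_pos: [0.4674, -0.3486, 0.1946]
tcp_rot: [-3.139, 0.0, 0.738]
force: [0.1, 0.1, -3.1]
finger_gap: 0.011
grasp_force: 58.8
turn [ -0.1  -0.  -49.9] shift after [320.3 183.1  -0.4] t 24.3 F [ 0.1  0.1 -3.1] gap 11.0 q6 0.13
```

```bash
python3 -m handwheel '[[[0,0,0],[0,0,-7.1],0],[[0,0,0],[0,0,-7.1],0],[[0,0,0],[0,0,-7.1],0],[[0,0,0],[0,0,-7.1],0],[[0,0,0],[0,0,-7.2],0],[[0,0,0],[0,0,-7.2],0],[[0,0,0],[0,0,-7.1],0],[[32,18.3,0],[0,0,0],0],[[32,18.3,0],[0,0,0],0],[[32,18.3,0],[0,0,0],0],[[32,18.3,0],[0,0,0],0],[[32,18.3,0],[0,0,0],0],[[32,18.3,0],[0,0,0],0],[[32,18.3,0],[0,0,0],0],[[32,18.3,0],[0,0,0],0],[[32,18.3,0],[0,0,0],0],[[32,18.3,0],[0,0,0],0],[[0,0,0],[0,0,0],0],[[0,0,0],[0,0,0],0],[[0,0,0],[0,0,0],0]]'
python3 go.py .638 -.0215 .155 92.2
```

```text
t: 26.3
tool_pos: [0.6379, -0.023, 0.1948]
tcp_rot: [-3.139, 0.0, 1.608]
force: [-0.3, -0.2, -3.0]
finger_gap: 0.0109
grasp_force: 59.0
turn [-0.1  0.  -0.1] shift after [ 1.5  0.2 39.8] t 26.3 F [-0.3 -0.2 -3. ] gap 10.9 q6 -0.13
```

```bash
python3 -m handwheel '[[[1.5,0.2,20],[0,0,0],0],[[0,0,20],[0,0,0],0],[[0,0,10],[0,0,0],0],[[0,0,0],[0,0,0],0],[[0,0,0],[0,0,0],0]]'; python3 go.py .638 -.0215 .111 92.2
python3 -m handwheel '[[[0,0,5],[0,0,0],0],[[0,0,4],[0,0,0],0],[[0,0,0],[0,0,0],0],[[0,0,0],[0,0,0],0]]'; python3 go.py .638 -.0215 .111 92.2
```

```text
t: 26.8
tool_pos: [0.6386, -0.0214, 0.1468]
tcp_rot: [3.141, 0.0, 1.608]
force: [-0.2, 0.2, -1.5]
finger_gap: 0.0104
grasp_force: 58.9
turn [ 0.   0.  -0.1] shift after [-0.1 -0.6 35.8] t 26.8 F [-0.2  0.2 -1.5] gap 10.4 q6 -0.12
t: 27.2
tool_pos: [0.6387, -0.0207, 0.1373]
tcp_rot: [-3.141, 0.0, 1.609]
force: [-0.3, 0.2, -2.2]
finger_gap: 0.011
grasp_force: 58.9
turn [-0.  0. -0.] shift after [-0.8 -0.7 26.3] t 27.2 F [-0.3  0.2 -2.2] gap 11.0 q6 -0.12
```

```bash
python3 -m handwheel '[[[-0.5,-0.5,2],[0,0,0],0],[[0,0,2],[0,0,0],0],[[0,0,2],[0,0,0],0],[[0,0,0],[0,0,0],0],[[0,0,0],[0,0,0],0]]'; python3 go.py .638 -.0215 .111 92.2
python3 -m handwheel '[[[0,0,2],[0,0,0],0],[[0,0,2],[0,0,0],0],[[0,0,0],[0,0,0],0],[[0,0,0],[0,0,0],0]]'; python3 go.py .638 -.0215 .111 92.2
```

```text
t: 27.7
tool_pos: [0.6381, -0.0212, 0.1311]
tcp_rot: [-3.141, -0.0, 1.608]
force: [0.8, -0.6, -3.1]
finger_gap: 0.011
grasp_force: 59.0
turn [-0. -0. -0.] shift after [-0.3 -0.2 20.1] t 27.7 F [ 0.8 -0.6 -3.1] gap 11.0 q6 -0.12
t: 28.1
tool_pos: [0.6381, -0.0212, 0.1271]
tcp_rot: [-3.141, -0.0, 1.609]
force: [-0.9, -0.1, -3.0]
finger_gap: 0.0112
grasp_force: 59.0
turn [-0. -0. -0.] shift after [-0.3 -0.2 16.1] t 28.1 F [-0.9 -0.1 -3. ] gap 11.2 q6 -0.12
```

```bash
python3 -m handwheel '[[[0,0,2],[0,0,0],0],[[0,0,2],[0,0,0],0],[[0,0,1],[0,0,0],0],[[0,0,0],[0,0,0],0]]'; python3 go.py .638 -.0215 .111 92.2
python3 -m handwheel '[[[0,0,1],[0,0,0],0],[[0,0,1],[0,0,0],0],[[0,0,1],[0,0,0],0],[[0,0,0],[0,0,0],0],[[0,0,0],[0,0,0],0]]'; python3 go.py .638 -.0215 .111 92.2
```

```text
t: 28.5
tool_pos: [0.6386, -0.0213, 0.1244]
tcp_rot: [3.139, 0.0, 1.609]
force: [-3.0, 0.5, 5.2]
finger_gap: 0.0106
grasp_force: 60.0
turn [ 0.1  0.  -0. ] shift after [-0.2 -0.6 13.4] t 28.5 F [-3.   0.5  5.2] gap 10.6 q6 -0.12
t: 29.0
tool_pos: [0.6388, -0.0214, 0.123]
tcp_rot: [3.138, 0.001, 1.608]
force: [-4.6, -0.5, 11.1]
finger_gap: 0.0106
grasp_force: 60.9
turn [ 0.2  0.  -0. ] shift after [-0.1 -0.8 12. ] t 29.0 F [-4.6 -0.5 11.1] gap 10.6 q6 -0.12
```

```bash
python3 -m handwheel '[[[0,-0.8,1],[0,0,0],0],[[0,0,1],[0,0,0],0],[[0,0,1],[0,0,0],0],[[0,0,0],[0,0,0],0]]'; python3 go.py .638 -.0215 .111 92.2
python3 -m handwheel '[[[0,0,1],[0,0,0],0],[[0,0,1],[0,0,0],0],[[0,0,0],[0,0,0],0],[[0,0,0],[0,0,0],0]]'; python3 go.py .638 -.0215 .111 92.2
```

```text
t: 29.4
tool_pos: [0.6382, -0.0213, 0.1179]
tcp_rot: [3.138, 0.0, 1.609]
force: [0.2, -0.5, -0.4]
finger_gap: 0.0107
grasp_force: 59.3
turn [ 0.2  0.  -0. ] shift after [-0.2 -0.2  6.9] t 29.4 F [ 0.2 -0.5 -0.4] gap 10.7 q6 -0.12
t: 29.8
tool_pos: [0.6366, -0.0212, 0.1114]
tcp_rot: [-3.138, -0.0, 1.609]
force: [3.9, 0.0, -12.7]
finger_gap: 0.0109
grasp_force: 58.5
turn [-0.2 -0.  -0. ] shift after [-0.3  1.4  0.4] t 29.8 F [  3.9   0.  -12.7] gap 10.9 q6 -0.12
```

```bash
python3 -m handwheel '[[[0,0,1.5],[0,0,0],0],[[0,0,1.5],[0,0,0],0],[[0,0,1],[0,0,0],0],[[0,0,0],[0,0,0],0],[[0,0,0],[0,0,0],0]]'; python3 go.py .638 -.0215 .111 92.2
```

```text
t: 30.3
tool_pos: [0.6376, -0.0213, 0.1111]
tcp_rot: [3.141, 0.0, 1.608]
force: [-1.0, 0.3, -2.8]
finger_gap: 0.011
grasp_force: 59.7
turn [ 0.1  0.  -0. ] shift after [-0.2  0.4  0.1] t 30.3 F [-1.   0.3 -2.8] gap 11.0 q6 -0.12
```

```bash
python3 -m handwheel '[[[0,0,1.5],[0,0,0],0],[[0,0,1.5],[0,0,0],0],[[0,0,1],[0,0,0],0],[[0,0,0],[0,0,0],0],[[0,0,0],[0,0,0],0]]'; python3 go.py .638 -.0215 .111 92.2
```

```text
t: 30.8
tool_pos: [0.6378, -0.0212, 0.1108]
tcp_rot: [3.138, 0.0, 1.609]
force: [-8.0, 0.8, 11.5]
finger_gap: 0.0107
grasp_force: 61.9
turn [ 0.2  0.  -0. ] shift after [-0.3  0.2 -0.2] t 30.8 F [-8.   0.8 11.5] gap 10.7 q6 -0.12
```

```bash
python3 -m handwheel '[[[0,-1,0.3],[0,0,0],0],[[0,0,0],[0,0,0],0],[[0,0,0],[0,0,0],0],[[0,0,0],[0,0,0],0],[[0,0,0],[0,0,0],0]]'; python3 go.py .638 -.0215 .111 92.2
python3 - <<'E'
from cell import robot
import cv2,numpy as np
s=robot.get_image("side")["pixels"][:,:,::-1];t=robot.get_image("top")["pixels"][:,:,::-1]
a=cv2.resize(s[130:310,160:340],(400,400),interpolation=cv2.INTER_CUBIC);b=cv2.resize(t[120:320,60:260],(400,400),interpolation=cv2.INTER_CUBIC)
cv2.imwrite("pics/fin.png",np.hstack([a,b]))
for k in range(2):print(robot.observe()["force"])
E
```

```text
t: 31.3
tool_pos: [0.6378, -0.0213, 0.1108]
tcp_rot: [3.135, 0.001, 1.609]
force: [-4.1, 0.5, 11.0]
finger_gap: 0.0108
grasp_force: 61.7
turn [ 0.4  0.  -0. ] shift after [-0.2  0.2 -0.2] t 31.3 F [-4.1  0.5 11. ] gap 10.8 q6 -0.12
[-3.94043334  1.20939051 11.38896254]
[-3.94043334  1.20939051 11.38896254]
```

View pics/fin.png

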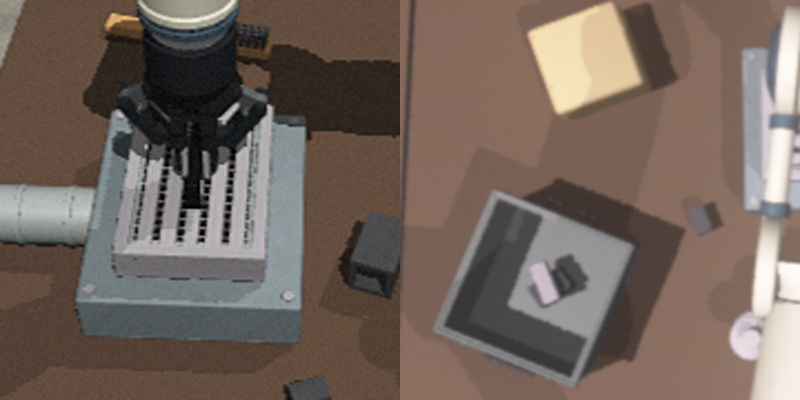

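The cover sits level on the collar with the gripper on its handle, and both offcuts are in the bin at about (545,280) in the right panel. The push is a steady 11 N.

```bash
python3 -c "
from cell import robot
print(robot.hand_in())"
```

```text
the job is handed in; nothing more can be done
None
```

I handed the job in at about 31 s: both offcuts are in the scrap bin, the cover is snapped home on the collar, and the gripper is still pressing it down with about 11 N. The hand-in returned no verdict, so I can't confirm how it was judged.

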